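Open the slide-lid case and lay out the lid-lock assembly

TASK

The slide-lid case on the angled stand holds a lid-lock assembly. Lift the front end of the lid over the lip that locks it, slide the lid down and out of its grooves, and lay it flat, handle up, in the middle of the black rubber mat. Then take the lid-lock assembly out and set it down, without dropping it, the way up it lay in the case, in the middle of the foam pad; leave the loose things standing about where they are.

Things in the scene. Friction and masses are not known exactly. Their poses are not given: they have to be found in the camera images.
- case_lip (a point): Inner top edge, middle, of the end lip of a wooden slide-lid case (200 x 180 x 73 mm high) fixed on a stand that slopes 30 degrees, low end to the robot. Axes are the sloping case's: x uphill (the lid comes out to -x), y left, z square out of the lid. Front wall and lip: x -12 to 0 mm. The lid rests on groove floors at z -8, so the lip is 8 mm high.
- case_rail (a point): Underside of the left rail at its front end, on the case's inner side (axes as case_lip; x 33, y 78, z 9 mm from it). Two rails, 6 mm thick, cover the grooves from here 155 mm uphill; nearer the lip the grooves are open above. The grooves are 17 mm high for a 5 mm lid: the lid can rise 12 mm squarely, its front more when tipped. After 145 mm of sliding the lid is clear of the rails.
- case_floor (a point): Centre of the case's inner floor (axes as case_lip; x 88, z -52 mm from it). The inside is 176 mm (x) by 156 mm (y) and 44 mm deep up to the groove floors, 67 mm up to the tops of rails and rear wall; side walls 12 mm thick. With the lid drawn straight out by 150 mm its front edge still clears the bench by about 45 mm.
- lid_grip (a point): Centre of the straight wooden grip bar on the lid, near its front: 14 mm along the lid's x, 90 mm along y, 13 mm high (lid's upper face 6.5 mm below this point). Low and on a slope: fingers must stand about square to the lid and close along its x. Axes are the lid's: x to its rear (uphill), y left, z up out of it. Closed, it is 34 mm in x and 3.5 mm in z from case_lip.
- lid_front (a point): Middle of the lower edge of the lid's front end; axes as lid_grip. The lid is a loose plywood board 173 (x) x 164 (y) x 5 mm, about 0.16 kg, with 2 mm play at each side in its grooves; the grip bar's middle is 33 mm behind the front end. Closed, this edge lies just behind the lip and 8 mm below its top.
- lid_mid (a point): Centre of the lid's underside, 86.5 mm behind lid_front; axes as lid_grip. The grip's centre is 53.5 mm in front of it and 11.5 mm above.
- latch_mid (a point): Centre, half-way up, of the body of the loose lid-lock assembly in the case: black moulding with grey plate, 0.13 kg, 36 mm wide (its x), 120 mm long (its y), 26 mm high (its z, up from its base, which is 13 mm below). Thin upper parts reach 29 mm above. It lies on the sloping floor, its y pointing downhill; grasp it across x near this point.
- foam_pad: Light green foam pad, fixed, 241 x 242 mm, origin at the centre of its underside, top 12 mm above the bench; it lies on the bench on one side of the stand (left or right).
- lid_mat: Black rubber mat, fixed, 260 (its x) x 220 (its y) mm, 4 mm thick, origin at the centre of its underside; on the bench on the other side of the stand.
- tape: Loose roll of yellow tape, 66 mm across, 18 mm high, lying on the bench near its front edge; origin at the centre of its underside. Bystander.
- sleeve: Loose black foam-rubber sleeve lying on its side, 110 mm long, 40 mm across, origin under its middle; to the right of the stand's far end. Bystander.
- bottle: Loose small white squeeze bottle, 41 mm across, 120 mm tall, standing; origin at the centre of its foot; to the left of the stand's far end. Bystander.
- spanner: Loose steel spanner, 169 mm long, 25 mm wide, 9 mm thick, lying across near the bench's front edge; origin under its middle. Bystander.

How it is judged:
On the way, in this order (a step that is already met when the one before it is completed fails the run):
1. the lid's front end is lifted over the end lip while the lid is still in its grooves (z of lid_front in the frame of case_lip above 0 m and x of lid_front in the frame of case_lip between -0.03 and 0.02 m), for 0.05 s.
2. the lid is slid down along its grooves until it is out of them (x of lid_front in the frame of case_lip below -0.12 m and y of lid_front in the frame of case_lip between -0.05 and 0.05 m and z of lid_front in the frame of case_lip below 0.08 m), for 0.05 s.
3. the lid-lock assembly is lowered to the foam pad in the fingers (within 8 mm of its top), not dropped (horizontal distance between latch_mid and foam_pad below 0.06 m and height (world z) of latch_mid below 0.033 m and contact force between the fingers and latch above 0.5 N), for 0.05 s.
At the end, for the whole second after the job is handed in: The lid lies flat on the rubber mat, handle up (within about 3 degrees), its centre within 60 mm of the mat's centre; the lid-lock assembly lies on its base on the foam pad, its centre within 60 mm of the pad's centre; both are at rest (horizontal distance between lid_mid and lid_mat below 0.06 m and height (world z) of lid_mid below 0.009 m and angle between lid_mid's own z axis and vertical below 0.06 rad and horizontal distance between latch_mid and foam_pad below 0.06 m and height (world z) of latch_mid below 0.029 m and angle between latch_mid's own z axis and vertical below 0.12 rad and linear speed of each of lid, latch below 0.02 m/s); the robot touches nothing.
It fails at once if a loose bystander (tape, sleeve, bottle, spanner) is moved by more than 30 mm (distance of any of tape, sleeve, bottle, spanner from where it was at the start of the episode above 0.03 m).
It also fails if it takes over 64 s, if anything falls off the work surface, if the arm or the gripper's body presses on something with over 40 N, if the wrist force passes 120 N, or if a joint passes its speed limit or range.

ROBOT

A 6-joint arm with a two-finger parallel gripper is mounted at the origin on a cart in front of the work surface, level with it; the furniture and walls round the work are solid. World frame = base frame: x ahead of the robot, y to its left, z up, the work surface at z = 0. Lengths are in m, angles in rad, forces in N, time in s.
With the tool pointing down it reaches from about 0.225 to 0.875 m from the base axis. Payload 3.4 kg.
Tool frame: the origin (TCP) lies midway between the tips of the shut fingers; the grasp point (between the pads) lies 19 mm behind it (manip.grip_point_offset is the distance from the TCP to the grasp point, in m); z points along the fingers, y is the line along which they close (so a half turn about z gives the same grasp; the last joint's range is limited). The gripper opens to 85 mm and grips with 20 to 120 N. Pads are 22 mm wide; open, the fingers measure 114 mm over their backs; the gripper's body (76 mm by 85 mm) begins 54 mm behind the grasp point. The pads swing forward as they close: fully open they stand 13 mm farther back than shut.
Start: joints at [-1.415, 0.276, 1.505, -0, 1.361, -0.121], TCP at [0.157, -0.553, 0.231] pointing down, gripper open.
Joint ranges: [-2.89, 2.89], [-0.75, 2.08], [0.22, 2.7], [-1.18, 4.32], [0.11, 2.71], [-2.7, 2.7]. Speed limits (rad/s): [2.57, 2.57, 3.14, 3.14, 3.14, 3.14].

INTERFACE

Orientations are given as a unit quaternion [w, x, y, z].
In Python, from rig import manip gives the robot as it stands.
- The arm moves only by the shell command python3 -m handwheel 'ROWS' [FORCE]. ROWS is JSON, a list of rows, each an object with "translation": the shift along the tool's x, y, z in m, a list of three; "angular": the turn, a rotation vector about the tool's x, y, z in degrees, a list of three; "hand": the closure, from 0 (fully open) to 1 (shut). A call has 1 to 10 rows; each row shifts and turns the commanded pose from where the row before left it, along the tool's axes as they then stand; what a row does not reach is not made up. A row lasts 1/12 s, in which the tool goes at most 41.7 mm and 7.16 degrees, less where a joint would pass 70% of its speed; a pose out of reach is approached as far as the arm can. A call with a gripper value outside its range is refused whole. The fingers move at their own pace and stop on an object; FORCE is the grip in N (left out, the last holds). Time passes only in rows, so rows that do not move let the fingers close. It gives the time, the measured TCP pose, the force, the opening and the grip force at its end, in the units of the state.
- manip.get_state(): the state, without advancing time (a new reading comes with each control period).
- manip.get_image(name): name is "scene" or "top" or "wrist"; returns the picture (480x640x3 uint8, red, green, blue); there is no depth.
- manip.camera_info(name): a dict with "camera_matrix" (3x3 intrinsics, pixels), "k1" (the pictures are not rectified: a ray, as slopes to the right and down, at radius r is drawn at 1 + k1 r^2 times it, then the intrinsics apply), "eye" and "orientation" of the camera in the world; the wrist camera has in their place "tool_from_camera" (4x4, takes a point from camera to tool coordinates, whose origin is the TCP and whose axes are the flange's). Camera axes: x right, y down, z forward; pixel columns grow to the right and rows downward; lengths in m; the calibration is good to about 2 mm. A picture is of the moment at which its call begins: read the wrist's pose just before it. camera_info takes no time and is no camera call.
- manip.sign_off(): hands the job in; it is judged then, once.
The state is a dict: "clock": time; "qpos": joint angles; "qd": joint speeds; "effort": joint torques, N m; "position": TCP position; "ee_rot": TCP orientation; "contact_force": force on the tool from outside, world axes, zero at the start; "moment": the same for the moment, N m; "width": finger opening in m; "gripper_force": force on a finger pad.
Only numpy, scipy, OpenCV 4.12 (cv2) and the standard library are available. Lean on these libraries where they do the work, as an engineer would, in place of code of your own. Each camera call takes 0.05 s, during which the arm holds its last target. There are 200 camera calls.

## Working session

There is one attempt and no reset: what is moved stays moved. The work goes in short steps, Python scripts to look and compute and a shell command to move; the robot and the scene stay as the last step left them, time stands still between calls to the robot, and variables do not carry over. Pictures are saved under pics/ and viewed, at most 13 in all, crops included, and the job is handed in when it is done.

```bash
mkdir -p pics; ls
python3 - <<'E'
from rig import manip
import cv2,json
for n in("scene","top"):
    im=manip.get_image(n); cv2.imwrite(f"pics/{n}0.png",im[:,:,::-1])
    print(n,manip.camera_info(n))
print(manip.camera_info("wrist"));print(manip.get_state(),manip.grip_point_offset)
E
```

```text
pics
scene {'camera_matrix': array([[459.57803871,   0.        , 324.00867551],
       [  0.        , 459.57803871, 244.98026637],
       [  0.        ,   0.        ,   1.        ]]), 'k1': 0.011488918135912834, 'eye': array([0.28650919, 0.62098507, 0.82458843]), 'orientation': array([ 0.06927224, -0.20543865,  0.90848027, -0.35729529])}
top {'camera_matrix': array([[433.8515946 ,   0.        , 312.50966526],
       [  0.        , 433.8515946 , 241.50400126],
       [  0.        ,   0.        ,   1.        ]]), 'k1': -0.06423857246503217, 'eye': array([ 0.40728855, -0.00944475,  0.99973095]), 'orientation': array([-0.05667238,  0.71315281, -0.69597318,  0.06182754])}
{'camera_matrix': array([[367.71168108,   0.        , 315.0519353 ],
       [  0.        , 367.71168108, 243.97048705],
       [  0.        ,   0.        ,   1.        ]]), 'k1': -0.05613688687610155, 'tool_from_camera': array([[-5.72735624e-04, -9.54075442e-01, -2.99565890e-01,
         7.54873312e-02],
       [ 9.99998946e-01, -9.46110870e-04,  1.10134744e-03,
         4.02207555e-04],
       [-1.33419109e-03, -2.99564943e-01,  9.54074979e-01,
        -1.42873738e-01],
       [ 0.00000000e+00,  0.00000000e+00,  0.00000000e+00,
         1.00000000e+00]])}
{'clock': 0.1, 'qpos': array([-1.41501876e+00,  2.76559195e-01,  1.50604737e+00, -9.17488642e-06,
        1.36072282e+00, -1.21000834e-01]), 'qd': array([ 0.00128179, -0.00088226, -0.0018598 ,  0.00027071,  0.00021931,
       -0.00102054]), 'effort': array([ 1.15708594e-03, -4.17699373e+01, -2.46405691e+01, -2.12042655e-04,
        5.83209810e-03,  1.71048605e-06]), 'position': array([ 0.15703689, -0.55262374,  0.2304943 ]), 'ee_rot': array([-8.68157324e-04,  9.90438982e-01,  1.37948794e-01, -1.95837960e-05]), 'contact_force': array([ 0.03345759,  0.34645887, -0.15075444]), 'moment': array([ 0.01657417, -0.01024493,  0.00639964]), 'gripper_force': 0.0, 'width': 0.08530557132798139} 0.0187
```

View pics/scene0.png

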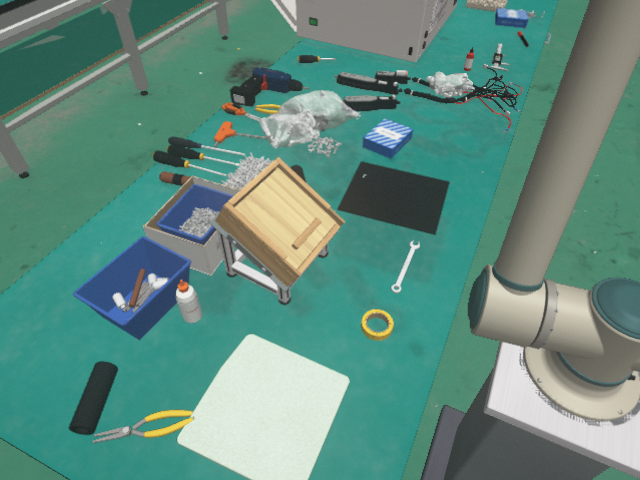

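View pics/top0.png

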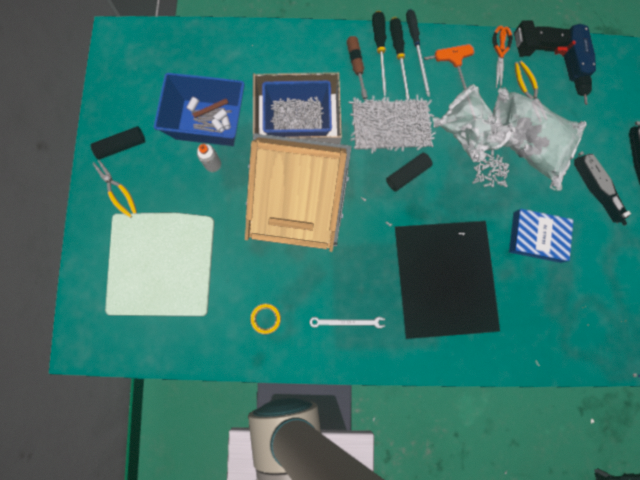

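The scene view shows the case on its stand, with the grip bar around (308,235), the mat at the upper right and the pad at the bottom. In the top view, the pad spans (107-212, 213-316), the mat (396-498, 221-337), and the grip bar is near (291,223). Next I'll get coordinates for these.

```bash
cat > h.py <<'E'
import numpy as np,cv2
from rig import manip
from scipy.spatial.transform import Rotation as R
def rot(q): return R.from_quat(np.roll(q,-1)).as_matrix()
def campose(n,st=None):
    c=manip.camera_info(n)
    if n!="wrist": return rot(c["orientation"]),np.array(c["eye"]),c
    T=c["tool_from_camera"];Rt=rot(st["ee_rot"])
    return Rt@T[:3,:3],Rt@T[:3,3]+st["position"],c
def ray(n,px,st=None):
    Rc,e,c=campose(n,st)
    s=cv2.undistortPoints(np.array(px,float).reshape(-1,1,2),c["camera_matrix"],np.array([c["k1"],0,0,0])).reshape(-1,2)
    return e,np.c_[s,np.ones(len(s))]@Rc.T
def plane(n,px,z,st=None):
    e,d=ray(n,px,st); return e+d*((z-e[2])/d[:,2])[:,None]
def proj(n,P,st=None):
    Rc,e,c=campose(n,st); p=(np.atleast_2d(P)-e)@Rc
    s=p[:,:2]/p[:,2:]; r2=(s**2).sum(1,keepdims=True)
    return (s*(1+c["k1"]*r2))@np.diag([c["camera_matrix"][0,0]]*2)+c["camera_matrix"][:2,2]
def tri(obs):  # [(e,d)]
    A=0;b=0
    for e,d in obs:
        d=d/np.linalg.norm(d);M=np.eye(3)-np.outer(d,d);A=A+M;b=b+M@e
    return np.linalg.solve(A,b)
E
python3 - <<'E'
from h import *
np.set_printoptions(precision=4,suppress=True)
t=cv2.imread("pics/top0.png");s=cv2.imread("pics/scene0.png")
def cont(m,box):
    k=np.zeros_like(m);x0,y0,x1,y1=box;k[y0:y1,x0:x1]=m[y0:y1,x0:x1]
    return max(cv2.findContours(k,0,2)[0],key=cv2.contourArea)
for nm,m,b,z in(("pad",cv2.inRange(t,(160,190,160),(255,255,255)),(90,200,230,330),.012),("mat",cv2.inRange(t,(0,0,0),(60,60,60)),(385,210,510,345),.004)):
    c=cont(m,b);P=plane("top",c.reshape(-1,2),z)[:,:2].astype(np.float32)
    print(nm,cv2.minAreaRect(P))
# rough grip bar: bar ends in both views
for a,b in(((269,220),(323,244.0)),):pass
a=cv2.resize(s[150:300,205:355],(600,600),interpolation=2)[:,100:500]
b=cv2.resize(t[135:255,240:360],(600,600),interpolation=2)[:,0:400]
a=cv2.resize(s[155:295,210:350],(400,400),interpolation=2);b=cv2.resize(t[133:253,235:355],(400,400),interpolation=2)
cv2.imwrite("pics/crop1.png",np.hstack([a,b]))
E
```

```text
pad ((0.5159687995910645, 0.3368834853172302), (0.23548629879951477, 0.23787488043308258), 1.1647634506225586)
mat ((0.49819856882095337, -0.32721924781799316), (0.256885290145874, 0.2170117199420929), 5.351118087768555)
```

View pics/crop1.png

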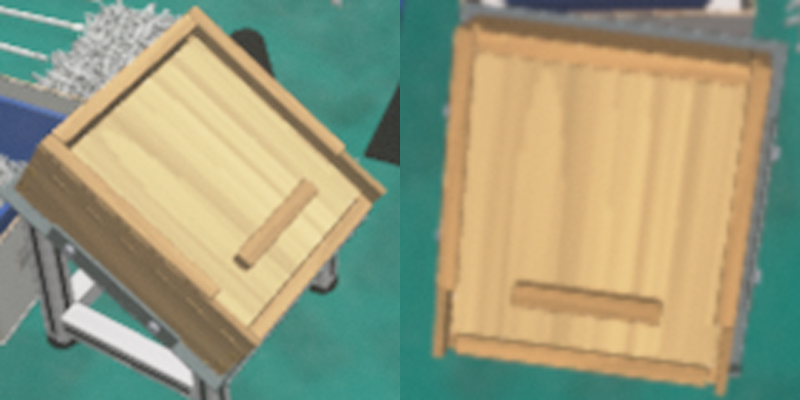

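The left half (scene) shows the bar's end centres at crop (243,262) and (309,186). The right half (top) shows them at (512,294) and (660,311). The rear outer corners are at about (52,140)/(197,12) in scene and (458,28)/(778,55) in top.

```bash
cat > m1.py <<'E'
from h import *
np.set_printoptions(precision=4,suppress=True)
S=lambda p:(210+p[0]/2.857,155+p[1]/2.857); T=lambda p:(235+(p[0]-400)/3.333,133+p[1]/3.333)
def tr(a,b):
    e,d=ray("scene",[S(a)]);f,g=ray("top",[T(b)]);P=tri([(e,d[0]),(f,g[0])])
    r=np.abs(proj("top",P)[0]-T(b)).max(); return P,r
pts={"barL":((243,262),(512,294)),"barR":((309,186),(660,311)),"rearL":((52,140),(458,28)),"rearR":((197,12),(778,55)),
"lipL":((248,330),(455,338)),"lipR":((360,198),(710,368)),"railL":((217,295),(445,290)),"railR":((343,150),(727,325))}
for k,v in pts.items(): print(k,*tr(*v))
E
python3 m1.py
```

```text
barL [0.5907 0.0753 0.143 ] 0.5275286638630234
barR [ 0.5824 -0.0146  0.1425] 0.612943411940563
rearL [0.7211 0.1025 0.2298] 2.3213668828071263
rearR [ 0.7133 -0.0792  0.2166] 3.136935689265897
lipL [0.5677 0.1119 0.1198] 0.1868346551714808
lipR [ 0.5534 -0.0465  0.1141] 0.39110188244890765
railL [0.5903 0.115  0.149 ] 0.7754747929658379
railR [ 0.5733 -0.0549  0.1492] 0.6854183150272206
```

```bash
cat > geo.py <<'E'
from h import *
np.set_printoptions(precision=4,suppress=True)
YAW=np.radians(-5.3); BAR=np.array([.5866,.0304,.1428])
def caseR(yaw=YAW): return R.from_euler("ZY",[yaw,-np.pi/6]).as_matrix()  # cols x uphill,y left,z out
def toolR(C): return np.c_[C[:,1],C[:,0],-C[:,2]]
def flat(h): # tool down, tool x heading h
    x=np.array([np.cos(h),np.sin(h),0]);z=np.array([0,0,-1.]);return np.c_[x,np.cross(z,x),z]
def plan(Rt,pt,st=None,R0=None,p0=None,N=None):
    if R0 is None:
        st=st or manip.get_state();R0=rot(st["ee_rot"]);p0=st["position"]
    rel=R0.T@(pt-p0);w=R.from_matrix(R0.T@Rt).as_rotvec()
    n=N or int(np.ceil(max(np.linalg.norm(rel)/.034,np.degrees(np.linalg.norm(w))/6.8,1)))
    A=sum(R.from_rotvec(w*k/n).as_matrix() for k in range(n))
    t=np.linalg.solve(A,rel);print(n,"x",'{"translation":%s,"angular":%s}'%(np.round(t,4).tolist(),np.round(np.degrees(w)/n,2).tolist()))
E
python3 - <<'E'
from geo import *
C=caseR();Rt=toolR(C);pt=BAR+.12*C[:,2]
st=manip.get_state();R0=rot(st["ee_rot"]);p0=st["position"]
print(C,pt)
p1=p0+[0,0,.12];plan(R0,p1);plan(Rt,pt,R0=R0,p0=p1);plan(Rt,pt+[0,0,.05],R0=R0,p0=p1,N=14)
E
```

```text
[[ 0.8623  0.0924 -0.4979]
 [-0.08    0.9957  0.0462]
 [ 0.5     0.      0.866 ]] [0.5269 0.0359 0.2467]
4 x {"translation":[0.0, -0.0001, -0.03],"angular":[0.0, 0.0, 0.0]}
21 x {"translation":[0.034, -0.0072, 0.0053],"angular":[-1.25, 0.85, -3.2]}
14 x {"translation":[0.0513, -0.0106, 0.0043],"angular":[-1.88, 1.28, -4.8]}
```

```bash
python3 -m handwheel '[{"translation":[0,0,-0.03],"angular":[0,0,0],"hand":0},{"translation":[0,0,-0.03],"angular":[0,0,0],"hand":0},{"translation":[0,0,-0.03],"angular":[0,0,0],"hand":0},{"translation":[0,0,-0.03],"angular":[0,0,0],"hand":0}]' 30
python3 -m handwheel '[{"translation":[0.034,-0.0072,0.0053],"angular":[-1.25,0.85,-3.2],"hand":0},{"translation":[0.034,-0.0072,0.0053],"angular":[-1.25,0.85,-3.2],"hand":0},{"translation":[0.034,-0.0072,0.0053],"angular":[-1.25,0.85,-3.2],"hand":0},{"translation":[0.034,-0.0072,0.0053],"angular":[-1.25,0.85,-3.2],"hand":0},{"translation":[0.034,-0.0072,0.0053],"angular":[-1.25,0.85,-3.2],"hand":0},{"translation":[0.034,-0.0072,0.0053],"angular":[-1.25,0.85,-3.2],"hand":0},{"translation":[0.034,-0.0072,0.0053],"angular":[-1.25,0.85,-3.2],"hand":0},{"translation":[0.034,-0.0072,0.0053],"angular":[-1.25,0.85,-3.2],"hand":0},{"translation":[0.034,-0.0072,0.0053],"angular":[-1.25,0.85,-3.2],"hand":0},{"translation":[0.034,-0.0072,0.0053],"angular":[-1.25,0.85,-3.2],"hand":0}]'
python3 -m handwheel '[{"translation":[0.034,-0.0072,0.0053],"angular":[-1.25,0.85,-3.2],"hand":0},{"translation":[0.034,-0.0072,0.0053],"angular":[-1.25,0.85,-3.2],"hand":0},{"translation":[0.034,-0.0072,0.0053],"angular":[-1.25,0.85,-3.2],"hand":0},{"translation":[0.034,-0.0072,0.0053],"angular":[-1.25,0.85,-3.2],"hand":0},{"translation":[0.034,-0.0072,0.0053],"angular":[-1.25,0.85,-3.2],"hand":0},{"translation":[0.034,-0.0072,0.0053],"angular":[-1.25,0.85,-3.2],"hand":0},{"translation":[0.034,-0.0072,0.0053],"angular":[-1.25,0.85,-3.2],"hand":0},{"translation":[0.034,-0.0072,0.0053],"angular":[-1.25,0.85,-3.2],"hand":0},{"translation":[0.034,-0.0072,0.0053],"angular":[-1.25,0.85,-3.2],"hand":0},{"translation":[0.034,-0.0072,0.0053],"angular":[-1.25,0.85,-3.2],"hand":0}]'
python3 -m handwheel '[{"translation":[0.034,-0.0072,0.0053],"angular":[-1.25,0.85,-3.2],"hand":0},{"translation":[0,0,0],"angular":[0,0,0],"hand":0},{"translation":[0,0,0],"angular":[0,0,0],"hand":0}]'
python3 - <<'E'
from geo import *
C=caseR();st=manip.get_state();im=manip.get_image("wrist")[:,:,::-1].copy()
import pickle;pickle.dump(st,open("w1.pkl","wb"));cv2.imwrite("pics/w1.png",im)
plan(toolR(C),BAR+.12*C[:,2],st)
bar=[BAR+C@np.array(v)/1000 for v in((7,45,6.5),(7,-45,6.5),(-7,-45,6.5),(-7,45,6.5))]
print(proj("wrist",np.array(bar),st))
E
```

```text
clock: 0.43
position: [0.1571, -0.5526, 0.3521]
ee_rot: [-0.001, 0.99, 0.138, -0.0]
contact_force: [-0.4, -0.7, 0.6]
width: 0.0855
gripper_force: 0.0
clock: 1.27
position: [0.4167, -0.3237, 0.3067]
ee_rot: [0.096, 0.905, 0.405, 0.088]
contact_force: [0.2, 0.4, 0.2]
width: 0.0855
gripper_force: 0.0
clock: 2.1
position: [0.5251, 0.002, 0.2531]
ee_rot: [0.184, 0.734, 0.632, 0.166]
contact_force: [0.9, -0.1, -1.0]
width: 0.0857
gripper_force: 0.0
clock: 2.35
position: [0.5252, 0.0365, 0.2445]
ee_rot: [0.19, 0.713, 0.653, 0.172]
contact_force: [0.6, 0.6, 0.1]
width: 0.0857
gripper_force: 0.0
1 x {"translation":[-0.0004, 0.0026, -0.0011],"angular":[-0.26, 0.01, 0.24]}
[[330.6165 175.6561]
 [328.6443 294.5464]
 [310.3159 294.4596]
 [310.342  175.5599]]
```

View pics/w1.png

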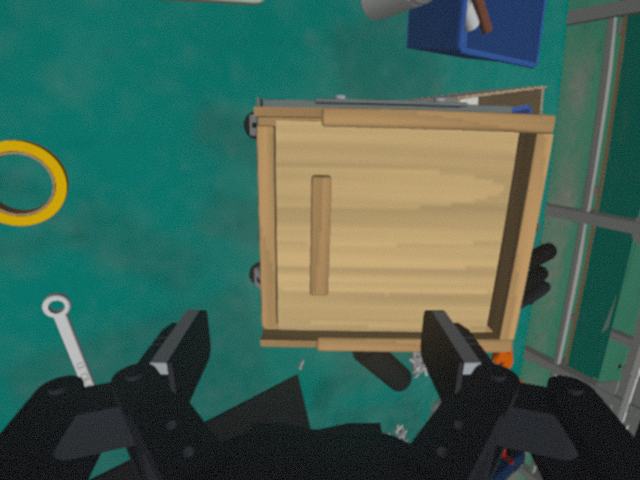

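The wrist view shows the bar at columns 311-331 and rows 176-295, within about 1 px of my prediction. The estimate is good, so I'll descend onto the bar.

```bash
python3 -m handwheel '[{"translation":[0,0.0026,0.03],"angular":[-0.26,0,0.24],"hand":0.55},{"translation":[0,0,0.03],"angular":[0,0,0],"hand":0.55},{"translation":[0,0,0.025],"angular":[0,0,0],"hand":0.55},{"translation":[0,0,0.02],"angular":[0,0,0],"hand":0.55},{"translation":[0,0,0.01],"angular":[0,0,0],"hand":0.55},{"translation":[0,0,0.006],"angular":[0,0,0],"hand":0.55},{"translation":[0,0,0],"angular":[0,0,0],"hand":0.55},{"translation":[0,0,0],"angular":[0,0,0],"hand":0.55}]' 60
python3 - <<'E'
from geo import *
C=caseR();st=manip.get_state();Rt=rot(st["ee_rot"]);print("tcp rel bar mm (case axes)",1000*C.T@(st["position"]-BAR), "rot err deg",np.degrees(R.from_matrix(toolR(C).T@Rt).as_rotvec()))
cv2.imwrite("pics/w2.png",manip.get_image("wrist")[200:,:,::-1])
E
```

```text
clock: 3.07
position: [0.5896, 0.0277, 0.1431]
ee_rot: [0.193, 0.715, 0.648, 0.175]
contact_force: [-0.1, -0.3, 0.0]
width: 0.0384
gripper_force: 0.0
tcp rel bar mm (case axes) [ 2.9684 -2.3784 -1.3104] rot err deg [-0.2199 -0.1409  0.2633]
```

View pics/w2.png

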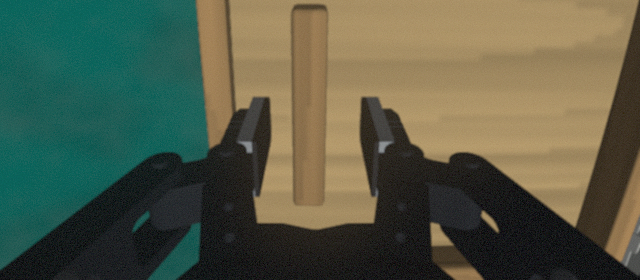

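The fingers straddle the bar, whose centre is at column 309. The pad midpoint is at about 316, so it is 3 mm uphill. I'll correct that, go a little lower and close.

```bash
python3 -m handwheel '[{"translation":[0.0024,-0.003,0.002],"angular":[0,0,0],"hand":0.55},{"translation":[0,0,0],"angular":[0,0,0],"hand":0.75},{"translation":[0,0,0],"angular":[0,0,0],"hand":1},{"translation":[0,0,0],"angular":[0,0,0],"hand":1},{"translation":[0,0,0],"angular":[0,0,0],"hand":1},{"translation":[0,0,0],"angular":[0,0,0],"hand":1},{"translation":[0,0,0],"angular":[0,0,0],"hand":1}]' 60
python3 - <<'E'
from geo import *
C=caseR();st=manip.get_state();Rt=rot(st["ee_rot"]);print("tcp rel bar mm (case axes)",1000*C.T@(st["position"]-BAR), "F case",C.T@st["contact_force"])
E
```

```text
clock: 3.7
position: [0.5878, 0.0313, 0.1402]
ee_rot: [0.193, 0.715, 0.649, 0.176]
contact_force: [-4.9, 0.6, 5.7]
width: 0.0121
gripper_force: 59.4
tcp rel bar mm (case axes) [-0.3881  1.0506 -2.8262] F case [-1.4329  0.1521  7.3647]
```

```bash
python3 -m handwheel '[{"translation":[0,0,-0.0025],"angular":[0.5,0,0],"hand":1},{"translation":[0,0,-0.0025],"angular":[0.5,0,0],"hand":1},{"translation":[0,0,-0.0025],"angular":[0.5,0,0],"hand":1},{"translation":[0,0,-0.0025],"angular":[0,0,0],"hand":1},{"translation":[0,0,0],"angular":[0,0,0],"hand":1},{"translation":[0,0,0],"angular":[0,0,0],"hand":1}]'
python3 - <<'E'
from geo import *
C=caseR();st=manip.get_state();Rt=rot(st["ee_rot"]);print("tcp rel bar mm (case axes)",1000*C.T@(st["position"]-BAR), "F case",C.T@st["contact_force"],st["moment"],np.degrees(R.from_matrix(toolR(C).T@Rt).as_rotvec()))
im=manip.get_image("scene")[150:300,205:355,::-1];im2=manip.get_image("wrist")[:,:,::-1]
cv2.imwrite("pics/s3.png",np.hstack([cv2.resize(im,(400,400),interpolation=2),cv2.resize(im2,(400,300))[:, :].repeat(1,0) if 0 else cv2.copyMakeBorder(cv2.resize(im2,(400,300)),0,100,0,0,0)]))
E
```

```text
clock: 4.2
position: [0.5817, 0.0316, 0.1471]
ee_rot: [0.182, 0.717, 0.652, 0.166]
contact_force: [0.4, 0.2, -2.4]
width: 0.0119
gripper_force: 59.6
tcp rel bar mm (case axes) [-2.1484  0.742   6.1828] F case [-0.9076  0.2501 -2.255 ] [0.0383 0.4993 0.0421] [ 1.4845 -0.1122  0.184 ]
```

View pics/s3.png

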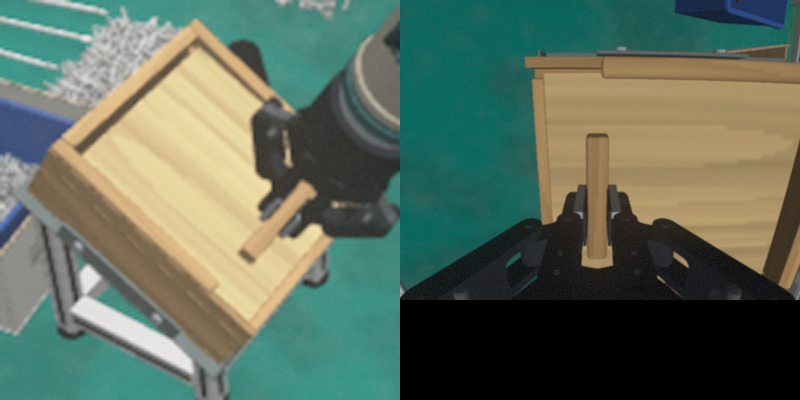

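The scene half shows the bar in the fingers with the lid raised. In the wrist half, the lid's front edge (about column 545) now overlaps the lip. I'll add 1 mm and start to slide along the lid's own plane.

```bash
python3 -m handwheel '[{"translation":[0,0,-0.0012],"angular":[0,0,0],"hand":1},{"translation":[0,-0.005,0],"angular":[0,0,0],"hand":1},{"translation":[0,-0.008,0],"angular":[0,0,0],"hand":1},{"translation":[0,-0.008,0],"angular":[0,0,0],"hand":1},{"translation":[0,0,0],"angular":[0,0,0],"hand":1}]'
python3 - <<'E'
from geo import *
C=caseR();st=manip.get_state();Rt=rot(st["ee_rot"]);print("tcp rel bar mm (case axes)",1000*C.T@(st["position"]-BAR), "F case",C.T@st["contact_force"],st["moment"],np.degrees(R.from_matrix(toolR(C).T@Rt).as_rotvec()))
E
```

```text
clock: 4.72
position: [0.5603, 0.0336, 0.1365]
ee_rot: [0.181, 0.718, 0.652, 0.164]
contact_force: [0.1, -0.2, -2.9]
width: 0.0119
gripper_force: 59.5
tcp rel bar mm (case axes) [-26.0343   0.8095   7.7938] F case [-1.3677 -0.1669 -2.5729] [0.0651 0.5326 0.0225] [ 1.6681 -0.1141  0.1917]
```

```bash
python3 -m handwheel '[{"translation":[0,-0.013,0],"angular":[0,0,0],"hand":1},{"translation":[0,-0.013,0],"angular":[0,0,0],"hand":1},{"translation":[0,-0.013,0],"angular":[0,0,0],"hand":1},{"translation":[0,-0.013,0],"angular":[0,0,0],"hand":1},{"translation":[0,0,0],"angular":[0,0,0],"hand":1}]'
python3 - <<'E'
from geo import *
C=caseR();st=manip.get_state();Rt=rot(st["ee_rot"]);print("tcp rel bar mm (case axes)",1000*C.T@(st["position"]-BAR), "F case",C.T@st["contact_force"],st["moment"],np.degrees(R.from_matrix(toolR(C).T@Rt).as_rotvec()))
E
```

```text
clock: 5.13
position: [0.5141, 0.0381, 0.1114]
ee_rot: [0.181, 0.718, 0.652, 0.164]
contact_force: [-1.5, 0.8, -3.0]
width: 0.0122
gripper_force: 59.5
tcp rel bar mm (case axes) [-78.8065   0.9357   9.1993] F case [-2.8104  0.6885 -1.7978] [ 0.1602  0.542  -0.001 ] [ 1.7356 -0.1213  0.181 ]
```

```bash
python3 -m handwheel '[{"translation":[0,-0.013,0],"angular":[0,0,0],"hand":1},{"translation":[0,-0.013,0],"angular":[0,0,0],"hand":1},{"translation":[0,-0.013,0],"angular":[0,0,0],"hand":1},{"translation":[0,-0.013,0],"angular":[0,0,0],"hand":1},{"translation":[0,-0.013,0],"angular":[0,0,0],"hand":1},{"translation":[0,-0.013,0],"angular":[0,0,0],"hand":1},{"translation":[0,0,0],"angular":[0,0,0],"hand":1}]'
python3 - <<'E'
from geo import *
C=caseR();st=manip.get_state();Rt=rot(st["ee_rot"]);print("tcp rel bar mm (case axes)",1000*C.T@(st["position"]-BAR), "F case",C.T@st["contact_force"],st["moment"],np.degrees(R.from_matrix(toolR(C).T@Rt).as_rotvec()))
# after lift along -tool z 0.1 plus a bit, plan to over mat
p1=st["position"]+C@[-.03,0,.10];plan(Rt,p1,st)
mat=np.array([.498,-.327,.004])
for h,nm in((5.35,"mat yaw"),):pass
# lid x direction when flat: tool y; choose lid x heading a ; grip is 53.5 ahead(-x) of centre
for a in(-5.3,-35,-60,-95):
    u=np.array([np.cos(np.radians(a)),np.sin(np.radians(a)),0]);tip=mat+[0,0,.0115-.003]-.0535*u
    Rf=flat(np.radians(a+90)); print(a,tip,np.linalg.norm(tip[:2])); plan(Rf,tip+[0,0,.10],R0=Rt,p0=p1)
E
```

```text
clock: 5.72
position: [0.4473, 0.0444, 0.0749]
ee_rot: [0.182, 0.718, 0.652, 0.165]
contact_force: [-1.3, -0.0, -1.8]
width: 0.0121
gripper_force: 59.5
tcp rel bar mm (case axes) [-155.184     1.1155   11.1437] F case [-2.046  -0.1607 -0.9326] [0.0743 0.5361 0.0053] [ 1.63   -0.1335  0.1703]
4 x {"translation":[-0.0001, -0.0082, -0.0248],"angular":[0.0, 0.0, 0.0]}
-5.3 [ 0.4447 -0.3221  0.0125] 0.5490948089796229
12 x {"translation":[-0.0304, 0.008, 0.0052],"angular":[2.36, 0.01, -0.02]}
-35 [ 0.4542 -0.2963  0.0125] 0.5422887129901655
11 x {"translation":[-0.0279, 0.0164, 0.0072],"angular":[2.52, -0.66, 2.63]}
-60 [ 0.4713 -0.2807  0.0125] 0.5484987576530929
11 x {"translation":[-0.0226, 0.0227, 0.0086],"angular":[2.38, -1.22, 4.85]}
-95 [ 0.5027 -0.2737  0.0125] 0.572349171936607
14 x {"translation":[-0.0103, 0.0247, 0.0086],"angular":[1.6, -1.58, 6.25]}
```

```bash
python3 -m handwheel '[{"translation":[0,0,-0.015],"angular":[0,0,0],"hand":1},{"translation":[0,0,-0.025],"angular":[0,0,0],"hand":1},{"translation":[0,0.01,-0.025],"angular":[0,0,0],"hand":1},{"translation":[0,0.01,-0.025],"angular":[0,0,0],"hand":1},{"translation":[0,0.01,-0.025],"angular":[0,0,0],"hand":1},{"translation":[0,0.01,-0.02],"angular":[0,0,0],"hand":1},{"translation":[0,0,0],"angular":[0,0,0],"hand":1}]'
python3 - <<'E'
from geo import *
st=manip.get_state();print(st["contact_force"])
mat=np.array([.498,-.327,.004]);a=-5.3
u=np.array([np.cos(np.radians(a)),np.sin(np.radians(a)),0]);tip=mat+[0,0,.0115-.003]-.0535*u
plan(flat(np.radians(a+90)),tip+[0,0,.08],N=14)
E
```

```text
clock: 6.3
position: [0.426, 0.0473, 0.2218]
ee_rot: [0.188, 0.716, 0.65, 0.172]
contact_force: [1.0, -0.2, -1.0]
width: 0.0121
gripper_force: 59.6
[ 0.9827 -0.2363 -1.0221]
14 x {"translation":[-0.0261, 0.0012, 0.01],"angular":[2.11, -0.0, -0.01]}
```

```bash
python3 -m handwheel '[{"translation":[-0.026,0.001,0.003],"angular":[2.11,0,0],"hand":1},{"translation":[-0.026,0.001,0.003],"angular":[2.11,0,0],"hand":1},{"translation":[-0.026,0.001,0.003],"angular":[2.11,0,0],"hand":1},{"translation":[-0.026,0.001,0.003],"angular":[2.11,0,0],"hand":1},{"translation":[-0.026,0.001,0.003],"angular":[2.11,0,0],"hand":1},{"translation":[-0.026,0.001,0.003],"angular":[2.11,0,0],"hand":1},{"translation":[-0.026,0.001,0.003],"angular":[2.11,0,0],"hand":1},{"translation":[-0.026,0.001,0.012],"angular":[2.11,0,0],"hand":1},{"translation":[-0.026,0.001,0.012],"angular":[2.11,0,0],"hand":1},{"translation":[-0.026,0.001,0.012],"angular":[2.11,0,0],"hand":1}]'
python3 -m handwheel '[{"translation":[-0.026,0.001,0.012],"angular":[2.11,0,0],"hand":1},{"translation":[-0.026,0.001,0.012],"angular":[2.11,0,0],"hand":1},{"translation":[-0.026,0.001,0.01],"angular":[2.11,0,0],"hand":1},{"translation":[-0.026,0.001,0.01],"angular":[2.11,0,0],"hand":1},{"translation":[0,0,0],"angular":[0,0,0],"hand":1},{"translation":[0,0,0],"angular":[0,0,0],"hand":1}]'
python3 - <<'E'
from geo import *
st=manip.get_state();print(st["contact_force"])
mat=np.array([.498,-.327,.004]);a=-5.3
u=np.array([np.cos(np.radians(a)),np.sin(np.radians(a)),0]);tip=mat+[0,0,.0115-.003]-.0535*u
plan(flat(np.radians(a+90)),tip+[0,0,.01])
e=rot(st["ee_rot"])[:,2];print(e)
s=manip.get_image("scene")[:,:,::-1];cv2.imwrite("pics/s4.png",s)
E
```

```text
clock: 7.13
position: [0.4212, -0.2163, 0.1619]
ee_rot: [0.049, 0.739, 0.671, 0.044]
contact_force: [-0.1, 0.7, -1.7]
width: 0.0117
gripper_force: 59.5
clock: 7.63
position: [0.4187, -0.3198, 0.1173]
ee_rot: [-0.006, 0.741, 0.672, -0.005]
contact_force: [0.1, -0.2, -2.0]
width: 0.0122
gripper_force: 59.5
[ 0.0615 -0.1547 -2.0392]
3 x {"translation":[0.0001, 0.0091, 0.0315],"angular":[-0.31, -0.03, -0.1]}
[-0.0158  0.0029 -0.9999]
```

View pics/s4.png

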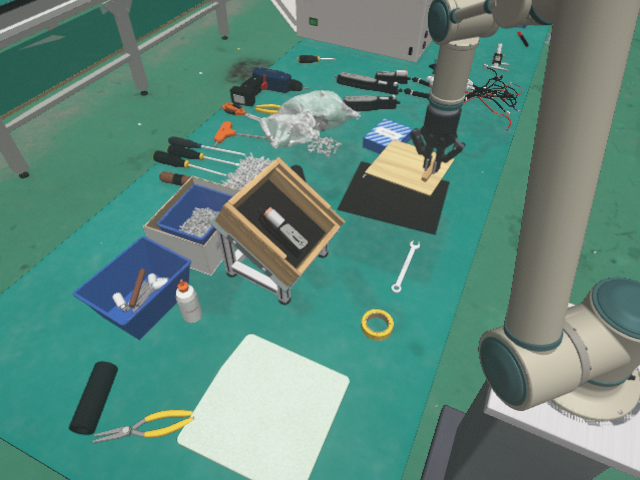

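The lid hangs level over the mat, and the open case shows the latch near (285,228). I'll lower the lid, slowly at the end.

```bash
python3 -m handwheel '[{"translation":[0,0.009,0.03],"angular":[-0.31,0,-0.1],"hand":1},{"translation":[0,0.009,0.03],"angular":[-0.31,0,-0.1],"hand":1},{"translation":[0,0.009,0.026],"angular":[-0.31,0,-0.1],"hand":1},{"translation":[0,0,0.006],"angular":[0,0,0],"hand":1},{"translation":[0,0,0.003],"angular":[0,0,0],"hand":1},{"translation":[0,0,0.003],"angular":[0,0,0],"hand":1},{"translation":[0,0,0],"angular":[0,0,0],"hand":1},{"translation":[0,0,0],"angular":[0,0,0],"hand":1}]'
```

```text
clock: 8.35
position: [0.4445, -0.3211, 0.0224]
ee_rot: [0.002, 0.739, 0.674, 0.001]
contact_force: [-1.0, 1.0, -2.2]
width: 0.0121
gripper_force: 59.5
```

```bash
python3 -m handwheel '[{"translation":[0,0,0.004],"angular":[0,0,0],"hand":1},{"translation":[0,0,0.002],"angular":[0,0,0],"hand":1},{"translation":[0,0,0.002],"angular":[0,0,0],"hand":1},{"translation":[0,0,0],"angular":[0,0,0],"hand":1}]'; python3 -m handwheel '[{"translation":[0,0,0.002],"angular":[0,0,0],"hand":1},{"translation":[0,0,0],"angular":[0,0,0],"hand":1}]'
```

```text
clock: 8.68
position: [0.4438, -0.3205, 0.0128]
ee_rot: [0.0, 0.739, 0.674, 0.0]
contact_force: [-0.6, 0.7, -2.2]
width: 0.0123
gripper_force: 59.6
clock: 8.85
position: [0.4441, -0.3208, 0.0114]
ee_rot: [0.0, 0.739, 0.674, 0.0]
contact_force: [-1.3, -0.2, 1.7]
width: 0.0119
gripper_force: 60.0
```

```bash
python3 -m handwheel '[{"translation":[0,0,0.001],"angular":[0,0,0],"hand":1},{"translation":[0,0,0],"angular":[0,0,0],"hand":0.8},{"translation":[0,0,0],"angular":[0,0,0],"hand":0.5},{"translation":[0,0,0],"angular":[0,0,0],"hand":0.5},{"translation":[0,0,0],"angular":[0,0,0],"hand":0.5},{"translation":[0,0,-0.01],"angular":[0,0,0],"hand":0.5},{"translation":[0,0,-0.03],"angular":[0,0,0],"hand":0.3},{"translation":[0,0,-0.04],"angular":[0,0,0],"hand":0},{"translation":[0,0,-0.04],"angular":[0,0,0],"hand":0},{"translation":[0,0,-0.04],"angular":[0,0,0],"hand":0}]'
python3 -m handwheel '[{"translation":[0,0,-0.04],"angular":[0,0,0],"hand":0},{"translation":[0,0,-0.04],"angular":[0,0,0],"hand":0}]'
python3 - <<'E'
from geo import *
C=caseR();LIP=BAR-C@[.034,0,.0035];FL=LIP+C@[.088,0,-.052]
Rt=np.c_[-C[:,0],-C[:,1],-C[:,2]]
pt=FL+C@[0,0,.17]; print(FL,pt); plan(Rt,pt)
s=manip.get_image("scene")[:,:,::-1]; cv2.imwrite("pics/s5.png",s)
e=manip.get_image("top")[:,:,::-1]; cv2.imwrite("pics/t5.png",e)
m=cv2.inRange(e,(90,140,170),(170,220,255));k=np.zeros_like(m);k[210:340,385:510]=m[210:340,385:510]
c=max(cv2.findContours(k,0,2)[0],key=cv2.contourArea);print(cv2.minAreaRect(plane("top",c.reshape(-1,2),.009)[:,:2].astype(np.float32)))
E
```

```text
clock: 9.68
position: [0.4435, -0.3203, 0.1722]
ee_rot: [0.0, 0.739, 0.674, 0.0]
contact_force: [1.1, 0.6, -0.6]
width: 0.0855
gripper_force: 0.0
clock: 9.85
position: [0.4433, -0.3202, 0.2529]
ee_rot: [0.001, 0.739, 0.674, 0.0]
contact_force: [0.5, -1.7, 0.1]
width: 0.0852
gripper_force: 0.0
[0.6608 0.0235 0.1217] [0.5762 0.0314 0.269 ]Traceback (most recent call last):
  File "<stdin>", line 4, in <module>
  File "geo.py", line 11, in plan
    rel=R0.T@(pt-p0);w=R.from_matrix(R0.T@Rt).as_rotvec()
                       ~~~~~~~~~~~~~^^^^^^^^^
  File "scipy/spatial/transform/_rotation.pyx", line 1143, in scipy.spatial.transform._rotation.Rotation.from_matrix
ValueError: Non-positive determinant (left-handed or null coordinate frame) in rotation matrix 0: [[ 0.0013 -1.     -0.0004]
 [-0.8669 -0.0013  0.4985]
 [ 0.4985  0.0003  0.8669]].
```

Run:
```python
from geo import *
C=caseR();LIP=BAR-C@[.034,0,.0035];FL=LIP+C@[.088,0,-.052]
Rt=np.c_[-C[:,0],C[:,1],-C[:,2]]
pt=FL+C@[0,0,.17]; plan(Rt,pt)
e=manip.get_image("top")[:,:,::-1]; cv2.imwrite("pics/t5.png",e)
m=cv2.inRange(e,(60,110,150),(200,230,255));k=np.zeros_like(m);k[210:340,385:510]=m[210:340,385:510]
c=max(cv2.findContours(k,0,2)[0],key=cv2.contourArea);print(cv2.minAreaRect(plane("top",c.reshape(-1,2),.009)[:,:2].astype(np.float32)))
```

```text
14 x {"translation":[0.016, 0.025, -0.0033],"angular":[-1.67, -1.67, -6.26]}
((0.4983956217765808, -0.3258821368217468), (0.16438642144203186, 0.17369931936264038), 84.55725860595703)
```

```bash
python3 -m handwheel '[{"translation":[0.016,0.025,-0.0033],"angular":[-1.67,-1.67,-6.26],"hand":0},{"translation":[0.016,0.025,-0.0033],"angular":[-1.67,-1.67,-6.26],"hand":0},{"translation":[0.016,0.025,-0.0033],"angular":[-1.67,-1.67,-6.26],"hand":0},{"translation":[0.016,0.025,-0.0033],"angular":[-1.67,-1.67,-6.26],"hand":0},{"translation":[0.016,0.025,-0.0033],"angular":[-1.67,-1.67,-6.26],"hand":0},{"translation":[0.016,0.025,-0.0033],"angular":[-1.67,-1.67,-6.26],"hand":0},{"translation":[0.016,0.025,-0.0033],"angular":[-1.67,-1.67,-6.26],"hand":0},{"translation":[0.016,0.025,-0.0033],"angular":[-1.67,-1.67,-6.26],"hand":0},{"translation":[0.016,0.025,-0.0033],"angular":[-1.67,-1.67,-6.26],"hand":0},{"translation":[0.016,0.025,-0.0033],"angular":[-1.67,-1.67,-6.26],"hand":0}]'
python3 -m handwheel '[{"translation":[0.016,0.025,-0.0033],"angular":[-1.67,-1.67,-6.26],"hand":0},{"translation":[0.016,0.025,-0.0033],"angular":[-1.67,-1.67,-6.26],"hand":0},{"translation":[0.016,0.025,-0.0033],"angular":[-1.67,-1.67,-6.26],"hand":0},{"translation":[0.016,0.025,-0.0033],"angular":[-1.67,-1.67,-6.26],"hand":0},{"translation":[0,0,0],"angular":[0,0,0],"hand":0},{"translation":[0,0,0],"angular":[0,0,0],"hand":0}]'
python3 - <<'E'
from geo import *
import pickle
st=manip.get_state();im=manip.get_image("wrist")[:,:,::-1];cv2.imwrite("pics/w6.png",im);pickle.dump(st,open("w6.pkl","wb"))
C=caseR();LIP=BAR-C@[.034,0,.0035];FL=LIP+C@[.088,0,-.052];print(st["qpos"])
print(proj("wrist",[FL+C@[.088*a,.078*b,0] for a,b in((1,1),(1,-1),(-1,-1),(-1,1))],st))
plan(np.c_[-C[:,0],C[:,1],-C[:,2]],FL+C@[0,0,.17],st)
E
```

```text
clock: 10.73
position: [0.5992, -0.0834, 0.2763]
ee_rot: [0.196, 0.266, 0.944, -0.009]
contact_force: [0.0, 0.3, -0.4]
width: 0.0853
gripper_force: 0.0
clock: 11.23
position: [0.5744, 0.0321, 0.2663]
ee_rot: [0.257, 0.045, 0.965, -0.011]
contact_force: [-0.0, -0.4, 1.2]
width: 0.0854
gripper_force: 0.0
[-0.0534  0.0113  1.8645 -0.0272  0.7455 -1.5167]
[[397.5298 314.3438]
 [233.63   314.3915]
 [219.5772 119.7512]
 [411.6489 119.711 ]]
1 x {"translation":[-0.0029, -0.0005, -0.0015],"angular":[0.06, -0.16, -0.01]}
```

View pics/w6.png

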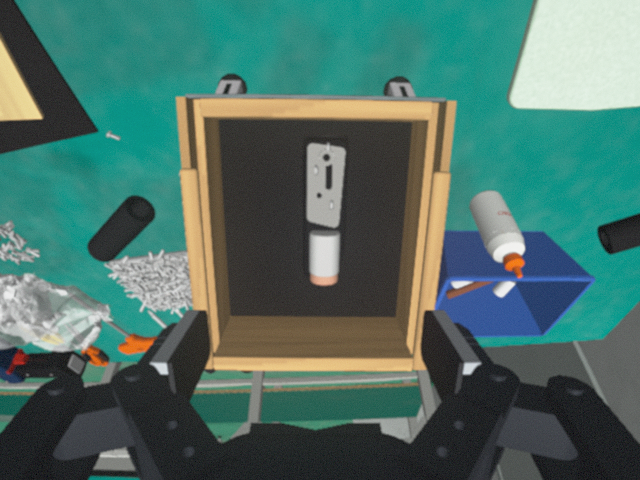

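The wrist view shows the floor corners as predicted. The latch covers columns 305-347 and rows 138-287: grey plate downhill, white cylinder uphill. I'll enhance the crop to find its black body.

Run:
```python
import cv2,numpy as np
im=cv2.imread("pics/w6.png")[115:325,210:420].astype(float)
im=np.clip(255*(im/110)**.6,0,255).astype(np.uint8)
cv2.imwrite("pics/w6c.png",cv2.resize(im,(600,600),interpolation=2))
```

```text
(no output)
```

View pics/w6c.png

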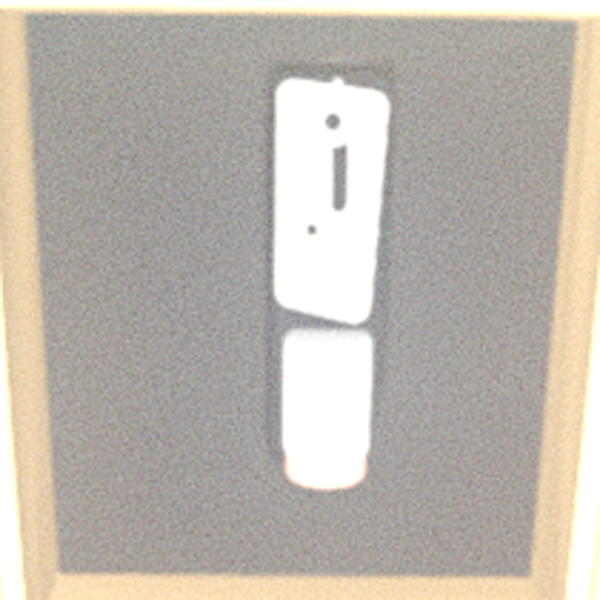

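The enhanced crop shows the dark moulding running from about crop row 65 to 460-490, between columns 272 and 388. It lies nearly along the slope. Next I'll convert these to case coordinates.

Run:
```python
from geo import *
import pickle
st=pickle.load(open("w6.pkl","rb"))
C=caseR();LIP=BAR-C@[.034,0,.0035];FL=LIP+C@[.088,0,-.052]
def onp(pc,h):
    e,d=ray("wrist",[(210+pc[0]/2.857,115+pc[1]/2.857)],st);n=C[:,2];P=e+d[0]*((FL+n*h-e)@n)/(d[0]@n)
    return 1000*C.T@(P-FL)
for nm,pc,h in(("topL",(275,66),.026),("topR",(393,66),.026),("botL",(270,458),.026),("botR",(380,455),.026),("cylend",(325,489),.03),("topL13",(275,66),.013),("plateUL",(275,82),.035),("plateUR",(389,92),.035),("plateLL",(275,305),.035),("plateLR",(370,323),.035),("cylL",(283,400),.03),("cylR",(372,400),.03)): print(nm,onp(pc,h))
```

```text
topL [-73.7824  -7.0744  26.    ]
topR [-73.8061  23.969   26.    ]
botL [37.1446 -9.3382 26.    ]
botR [36.2131 22.9351 26.    ]
cylend [45.2762  6.7733 30.    ]
topL13 [-73.4865  -7.3739  13.    ]
plateUL [-70.0191  -6.8934  35.    ]
plateUR [-67.5421  22.3253  35.    ]
plateLL [-11.2883  -7.3041  35.    ]
plateLR [-6.2295 18.5876 35.    ]
cylL [17.7374 -5.3584 30.    ]
cylR [17.7469 19.9449 30.    ]
```

```bash
python3 -m handwheel '[{"translation":[0.011,0.007,0],"angular":[0,-0.16,0],"hand":0.25},{"translation":[0,0,0.035],"angular":[0,0,0],"hand":0.25},{"translation":[0,0,0.035],"angular":[0,0,0],"hand":0.25},{"translation":[0,0,0.035],"angular":[0,0,0],"hand":0.25},{"translation":[0,0,0.03],"angular":[0,0,0],"hand":0.25},{"translation":[0,0,0.015],"angular":[0,0,0],"hand":0.25},{"translation":[0,0,0.006],"angular":[0,0,0],"hand":0.25},{"translation":[0,0,0],"angular":[0,0,0],"hand":0.25},{"translation":[0,0,0],"angular":[0,0,0],"hand":0.25}]' 40
python3 - <<'E'
from geo import *
st=manip.get_state()
C=caseR();LIP=BAR-C@[.034,0,.0035];FL=LIP+C@[.088,0,-.052]
print(1000*C.T@(st["position"]-FL),st["contact_force"])
E
```

```text
clock: 12.03
position: [0.6458, 0.0309, 0.1266]
ee_rot: [0.259, 0.046, 0.965, -0.012]
contact_force: [-0.0, -0.6, 0.4]
width: 0.064
gripper_force: 0.0
[-11.0769   5.9286  11.9773] [-0.021  -0.554   0.4215]
```

```bash
python3 -m handwheel '[{"translation":[0.003,0.0015,0.005],"angular":[0,0,0],"hand":0.25},{"translation":[0,0,0.004],"angular":[0,0,0],"hand":0.25},{"translation":[0,0,0],"angular":[0,0,0],"hand":0.4},{"translation":[0,0,0],"angular":[0,0,0],"hand":0.6},{"translation":[0,0,0],"angular":[0,0,0],"hand":0.8},{"translation":[0,0,0],"angular":[0,0,0],"hand":0.8},{"translation":[0,0,0],"angular":[0,0,0],"hand":0.8},{"translation":[0,0,0],"angular":[0,0,0],"hand":0.8}]' 40
python3 - <<'E'
from geo import *
st=manip.get_state()
C=caseR();LIP=BAR-C@[.034,0,.0035];FL=LIP+C@[.088,0,-.052]
print(1000*C.T@(st["position"]-FL),st["contact_force"])
E
```

```text
clock: 12.7
position: [0.6469, 0.033, 0.1174]
ee_rot: [0.259, 0.045, 0.965, -0.012]
contact_force: [-4.3, -0.1, 5.3]
width: 0.0347
gripper_force: 40.5
[-14.9228   8.1814   3.6588] [-4.3189 -0.0947  5.2643]
```

```bash
python3 -m handwheel '[{"translation":[0,0,-0.01],"angular":[0,0,0],"hand":0.8},{"translation":[0,0,-0.02],"angular":[0,0,0],"hand":0.8},{"translation":[0,0,-0.025],"angular":[0,0,0],"hand":0.8},{"translation":[0,0,-0.025],"angular":[0,0,0],"hand":0.8},{"translation":[0,0,-0.025],"angular":[0,0,0],"hand":0.8},{"translation":[0,0,-0.025],"angular":[0,0,0],"hand":0.8},{"translation":[0,0,-0.02],"angular":[0,0,0],"hand":0.8},{"translation":[0,0,0],"angular":[0,0,0],"hand":0.8}]'
python3 - <<'E'
from geo import *
plan(flat(np.radians(174.7)),np.array([.516,.337,.10]))
cv2.imwrite("pics/w7.png",manip.get_image("wrist")[:,:,::-1])
E
```

```text
clock: 13.37
position: [0.5722, 0.0401, 0.251]
ee_rot: [0.262, 0.045, 0.964, -0.012]
contact_force: [0.5, 0.0, -2.7]
width: 0.0346
gripper_force: 40.6
10 x {"translation":[0.0125, 0.029, 0.0122],"angular":[0.01, 3.05, -0.0]}
```

View pics/w7.png

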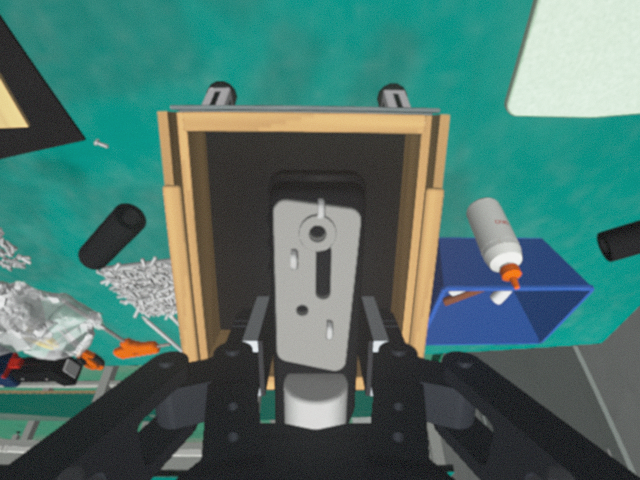

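The latch is held straight between the fingers, plate at columns 273-362, and is clear of the case. Now I'll move it to the pad.

```bash
python3 -m handwheel '[{"translation":[0.009,0.029,0.004],"angular":[0,3.05,0],"hand":0.8},{"translation":[0.009,0.029,0.004],"angular":[0,3.05,0],"hand":0.8},{"translation":[0.009,0.029,0.004],"angular":[0,3.05,0],"hand":0.8},{"translation":[0.009,0.029,0.004],"angular":[0,3.05,0],"hand":0.8},{"translation":[0.009,0.029,0.004],"angular":[0,3.05,0],"hand":0.8},{"translation":[0.009,0.029,0.005],"angular":[0,3.05,0],"hand":0.8},{"translation":[0.009,0.029,0.02],"angular":[0,3.05,0],"hand":0.8},{"translation":[0.009,0.029,0.02],"angular":[0,3.05,0],"hand":0.8},{"translation":[0.009,0.029,0.02],"angular":[0,3.05,0],"hand":0.8},{"translation":[0.009,0.029,0.02],"angular":[0,3.05,0],"hand":0.8}]'
python3 -m handwheel '[{"translation":[0,0,0],"angular":[0,0,0],"hand":0.8},{"translation":[0,0,0],"angular":[0,0,0],"hand":0.8}]'
python3 - <<'E'
from geo import *
plan(flat(np.radians(174.7)),np.array([.516,.337,.035]))
E
```

```text
clock: 14.25
position: [0.5332, 0.3362, 0.1161]
ee_rot: [-0.006, 0.047, 0.999, -0.0]
contact_force: [-1.2, -0.3, -1.4]
width: 0.0346
gripper_force: 40.7
clock: 14.42
position: [0.5327, 0.3353, 0.1149]
ee_rot: [-0.007, 0.046, 0.999, -0.001]
contact_force: [0.1, -1.4, -1.3]
width: 0.0348
gripper_force: 40.8
3 x {"translation":[0.0054, 0.0001, 0.0267],"angular":[-0.05, -0.25, 0.02]}
```

```bash
python3 -m handwheel '[{"translation":[0.005,0,0.027],"angular":[0,-0.25,0],"hand":0.8},{"translation":[0.005,0,0.027],"angular":[0,-0.25,0],"hand":0.8},{"translation":[0.005,0,0.025],"angular":[0,-0.25,0],"hand":0.8},{"translation":[0,0,0.01],"angular":[0,0,0],"hand":0.8},{"translation":[0,0,0.005],"angular":[0,0,0],"hand":0.8},{"translation":[0,0,0],"angular":[0,0,0],"hand":0.8},{"translation":[0,0,0],"angular":[0,0,0],"hand":0.8}]'
```

```text
clock: 15.0
position: [0.52, 0.3364, 0.0267]
ee_rot: [0.004, 0.047, 0.999, 0.001]
contact_force: [-0.7, 0.3, -0.8]
width: 0.0347
gripper_force: 40.8
```

```bash
python3 -m handwheel '[{"translation":[0,0,0.004],"angular":[0,0.4,0],"hand":0.8},{"translation":[0,0,0.003],"angular":[0,0,0],"hand":0.8},{"translation":[0,0,0],"angular":[0,0,0],"hand":0.8}]'; python3 -m handwheel '[{"translation":[0,0,0.002],"angular":[0,0,0],"hand":0.8},{"translation":[0,0,0],"angular":[0,0,0],"hand":0.8},{"translation":[0,0,0],"angular":[0,0,0],"hand":0.8}]'
```

```text
clock: 15.25
position: [0.519, 0.3363, 0.0188]
ee_rot: [-0.0, 0.047, 0.999, 0.001]
contact_force: [-0.4, 0.2, -1.9]
width: 0.0345
gripper_force: 40.8
clock: 15.5
position: [0.5184, 0.3364, 0.0165]
ee_rot: [-0.001, 0.047, 0.999, 0.0]
contact_force: [-0.1, 0.2, -2.0]
width: 0.0349
gripper_force: 40.8
```

```bash
python3 -m handwheel '[{"translation":[0,0,0.0015],"angular":[0,0,0],"hand":0.8},{"translation":[0,0,0],"angular":[0,0,0],"hand":0.8},{"translation":[0,0,0],"angular":[0,0,0],"hand":0.8}]'; python3 -m handwheel '[{"translation":[0,0,0.001],"angular":[0,0,0],"hand":0.8},{"translation":[0,0,0],"angular":[0,0,0],"hand":0.8}]'
```

```text
clock: 15.75
position: [0.5183, 0.3363, 0.0149]
ee_rot: [-0.001, 0.047, 0.999, 0.0]
contact_force: [0.7, -0.6, -0.8]
width: 0.035
gripper_force: 40.8
clock: 15.92
position: [0.5185, 0.3364, 0.0142]
ee_rot: [-0.001, 0.047, 0.999, 0.001]
contact_force: [-1.1, 1.3, -0.7]
width: 0.0347
gripper_force: 40.9
```

```bash
python3 -m handwheel '[{"translation":[0,0,0.001],"angular":[0,0,0],"hand":0.8},{"translation":[0,0,0],"angular":[0,0,0],"hand":0.8},{"translation":[0,0,0],"angular":[0,0,0],"hand":0.8}]'; python3 -m handwheel '[{"translation":[0,0,0],"angular":[0,0,0],"hand":0.5},{"translation":[0,0,0],"angular":[0,0,0],"hand":0.3},{"translation":[0,0,0],"angular":[0,0,0],"hand":0.2},{"translation":[0,0,0],"angular":[0,0,0],"hand":0.2},{"translation":[0,0,-0.01],"angular":[0,0,0],"hand":0.2},{"translation":[0,0,-0.03],"angular":[0,0,0],"hand":0.2},{"translation":[0,0,-0.04],"angular":[0,0,0],"hand":0.2},{"translation":[0,0,-0.04],"angular":[0,0,0],"hand":0.2},{"translation":[0,0,0],"angular":[0,0,0],"hand":0.2},{"translation":[0,0,0],"angular":[0,0,0],"hand":0.2}]'
python3 - <<'E'
from geo import *
a=manip.get_image("top")[:,:,::-1];b=manip.get_image("wrist")[:,:,::-1]
cv2.imwrite("pics/f.png",np.hstack([cv2.resize(a,(400,300)),cv2.resize(b,(400,300))]))
E
```

```text
clock: 16.17
position: [0.5185, 0.3365, 0.0141]
ee_rot: [-0.001, 0.047, 0.999, 0.001]
contact_force: [-1.7, -0.4, 4.9]
width: 0.0352
gripper_force: 41.6
clock: 17.0
position: [0.5205, 0.3372, 0.1368]
ee_rot: [0.002, 0.047, 0.999, 0.002]
contact_force: [0.2, 0.1, -0.1]
width: 0.0685
gripper_force: 0.0
```

View pics/f.png

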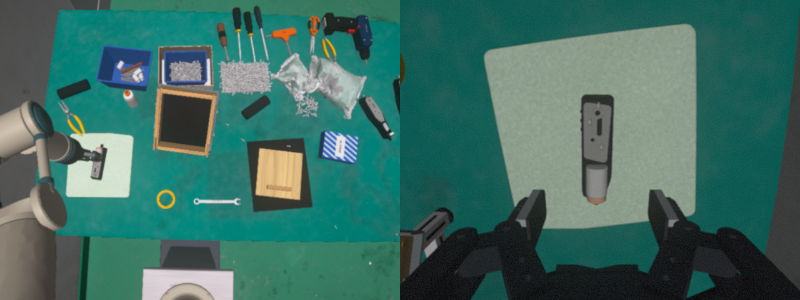

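The lid lies flat in the middle of the mat (top view, around (282,173)). The latch lies on its base in the middle of the pad, the bystanders have not moved, and the hand is clear.

```bash
python3 -c "
from rig import manip
print(manip.sign_off())"
```

```text
the job is handed in; nothing more can be done
None
```

I handed the job in at about 17 s of the 64 s allowed: the lid lies flat, handle up, mid-mat; the lid-lock assembly was lowered in the fingers onto its base mid-pad; the loose things look unmoved; no verdict was returned.

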